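# Load the tape dispenser

### The job

The tape dispenser on the bench is empty: load it with the wider of the two rolls of brown paper tape from the dowel cradle. Pull the wooden end stop off the dispenser's spindle, hang the wide roll on the spindle and let go of it, then push the end stop back on, fully home, so that the roll cannot come off. Leave the narrow roll in the cradle and do not disturb the other things on the bench.

Things in the scene. Friction and masses are not known exactly. Their poses are not given: they have to be found in the camera images.
- dispenser: fixed tape dispenser: plywood base 150 x 150 x 18 mm; a steel bracket at y -64 to -57 mm, 46 mm wide, 117 mm high, carries a level steel spindle, 14 mm thick, along +y at x 0, height 100 mm, free tip at y +42; a 31 mm washer bounds the roll space at y -52. Low tear-off bar on the -x side (x -71 to -56, 52 mm high). Origin: centre under the base, z 0 = bench
- spindle_tip (a point): free tip of the spindle, on its axis, its last 11 mm tapered to 6 mm; axes as the dispenser's (y points out along the spindle). Two sprung cheeks bow 3 mm out of the rod 17 mm before the tip
- end_stop: loose octagonal wooden end stop, 36 mm over flats, 38 mm long along y, 40 g; origin at its centre. A 17 mm bore, 33 mm deep, with a flared mouth, opens in its -y face; on the spindle it snaps over the cheeks (about 10 N, straight along the spindle). Home, as at the start, its centre is at y +29 mm in the dispenser's frame. Lying on a flat on the bench its centre is 18 mm high
- wide_roll: loose wide roll of brown paper tape, on edge: diameter 76 mm, 48 mm wide along y, hole of 30 mm along y, about 160 g; origin at the centre of the hole. At first in the cradle, y along the cradle's y, centre 68 mm high, at y +45 or -45 mm of the cradle. Hung on the spindle its centre is 8 mm below the spindle's axis (92 mm high); washer to end stop is 62 mm
- narrow_roll: narrow roll of the same tape, as the wide one but 24 mm wide; stays in the cradle
- cradle: fixed wooden cradle for rolls: two 16 mm dowels along its y axis at x = -22 and +22 mm, 28 mm high, between two end boards 44 mm high at y = -104 and +104 mm; origin on the bench under its centre. The rolls lie in it side by side, 90 mm apart
- gouge: lino gouge with a wooden mushroom handle, 127 mm long; a bystander, leave it alone
- block: small plywood printing block, 40 x 60 x 21 mm; a bystander, leave it alone
- ink_tin: small round ink tin, 54 mm across, 32 mm tall; a bystander, leave it alone
- brayer: ink roller with a wooden handle, 134 mm long; a bystander, leave it alone
- clip: steel bulldog clip, 32 x 38 x 16 mm; a bystander, leave it alone

How it is judged:
On the way, in this order (a step that is already met when the one before it is completed fails the run):
1. the end stop is off the spindle (distance between end_stop and spindle_tip above 0.06 m), for 0.1 s.
2. the wide roll hangs on the spindle, let go, with the end stop off (x of wide_roll in the frame of dispenser between -0.012 and 0.012 m and z of wide_roll in the frame of dispenser between 0.084 and 0.1 m and angle between the y axis of wide_roll and the y axis of dispenser, either way round below 0.2 rad and y of wide_roll in the frame of dispenser between -0.036 and 0.02 m and contact force between wide_roll and the fingers below 0.1 N and distance between end_stop and spindle_tip above 0.03 m), for 0.2 s.
3. the end stop is pushed fully home in front of the roll (x of wide_roll in the frame of dispenser between -0.012 and 0.012 m and z of wide_roll in the frame of dispenser between 0.084 and 0.1 m and angle between the y axis of wide_roll and the y axis of dispenser, either way round below 0.2 rad and x of end_stop in the frame of dispenser between -0.004 and 0.004 m and z of end_stop in the frame of dispenser between 0.095 and 0.104 m and y of end_stop in the frame of dispenser between 0.0255 and 0.0325 m and angle between the y axis of end_stop and the y axis of dispenser, either way round below 0.12 rad), for 0.2 s.
At the end, for the whole second after the job is handed in: The wide roll hangs at rest on the spindle (centre within 12 mm of it sideways, 84 to 100 mm high, between washer and end stop, axis within 0.2 rad) and the end stop is home: within 3.5 mm along the spindle and 4 to 5 mm across it, within 0.12 rad (all of step 3 and y of wide_roll in the frame of dispenser between -0.032 and -0.008 m and linear speed of wide_roll below 0.03 m/s and angular speed of wide_roll below 0.6 rad/s); the robot touches nothing.
It fails at once if the narrow roll is moved by more than 30 mm (distance of narrow_roll from where it was at the start of the episode above 0.03 m).
It fails at once if a bystander (gouge, block, ink tin, brayer, clip) is moved by more than 30 mm (distance of any of gouge, block, ink_tin, brayer, clip from where it was at the start of the episode above 0.03 m).
It also fails if it takes over 67 s, if anything falls off the work surface, if the arm or the gripper's body presses on something with over 40 N, if the wrist force passes 120 N, or if a joint passes its speed limit or range.

### The arm

A 6-joint arm with a two-finger parallel gripper is mounted at the origin on a cart in front of the work surface, level with it; the furniture and walls round the work are solid. World frame = base frame: x ahead of the robot, y to its left, z up, the work surface at z = 0. Lengths are in m, angles in rad, forces in N, time in s.
With the tool pointing down it reaches from about 0.3 to 0.875 m from the base axis. Payload 4.2 kg.
Tool frame: the origin (TCP) lies on the centre line of the jaws, within the pads' length; the fingertips stand manip.tcp_to_tips ahead of it and the grasp point (between the pads) lies 3 mm ahead of it (manip.tcp_to_tips is the distance from the TCP to the fingertips, in m); z points along the fingers, x is the direction in which the jaws open and shut, and the axes are right-handed (so a half turn about z gives the same grasp; the last joint's range is limited). The gripper opens to 85 mm and grips with 20 to 120 N. Pads are 22 mm wide; open, the fingers measure 114 mm over their backs; the gripper's body (76 mm by 85 mm) begins 54 mm behind the grasp point. The pads swing forward as they close: fully open they stand 13 mm farther back than shut.
Start: joints at [1.306, 0.32, 1.565, -0, 1.257, -0.02], TCP at [0.139, 0.558, 0.253] pointing down, gripper open.
Joint ranges: [-3.11, 3.11], [-0.84, 2.01], [0.21, 2.61], [-1.34, 4.49], [0.05, 2.63], [-2.56, 2.56]. Speed limits (rad/s): [2.57, 2.57, 3.14, 3.14, 3.14, 3.14].

### API

Orientations are given as a unit quaternion [w, x, y, z].
In Python, from cell import manip gives the robot as it stands.
- The arm moves only by the tool jog_arm, never from a script. Its argument "deltas" is text: rows parted by semicolons, each of 4 numbers parted by spaces: the shift along the tool's x, y, z each as a share of 0.4 m, from -1 to 1, then the turn about the tool's z as a share of pi rad, from -1 to 1. A call has 1 to 10 rows; each row is the pose to reach, as a shift and turn from the pose commanded when the call began, along the tool's axes at that moment, turning the shorter way round; what a row does not reach only later rows make up. A row lasts 1/12 s, in which the tool goes at most 41.7 mm and 7.16 degrees, less where a joint would pass 70% of its speed; a pose out of reach is approached as far as the arm can. A call with a number of a shift or a turn outside -1 to 1 is refused whole. A call with a gripper value outside its range is refused whole. "jaw" is the opening, from 0 (shut) to 1 (fully open), set as the call begins (left out, the last holds). The fingers move at their own pace and stop on an object; "force" is the grip in N (left out, the last holds). Time passes only in rows, so rows that repeat a pose let the fingers close. It gives the time, the measured TCP pose, the force and the opening at its end, in the units of the state.
- manip.get_obs(): the state, without advancing time (a new reading comes with each control period).
- manip.camera(name): name is "side" or "top"; returns the picture (420x560x3 uint8, blue, green, red); there is no depth.
- manip.camera_model(name): a dict with "K" (3x3 intrinsics, pixels), "rvec" (rotation vector, rad) and "tvec" (3), from world to camera coordinates, as OpenCV has them. Camera axes: x right, y down, z forward; pixel columns grow to the right and rows downward; lengths in m; the calibration is good to about 2 mm. A picture is of the moment at which its call begins. camera_model takes no time and is no camera call.
- manip.job_done(): hands the job in, once; it reports no verdict.
The state is a dict: "time": time; "q": joint angles; "qd": joint speeds; "effort": joint torques, N m; "position": TCP position; "tool_rot": TCP orientation; "contact_force": force on the tool from outside, world axes, zero at the start; "moment": the same for the moment, N m; "opening": finger opening in m.
Only numpy, scipy, OpenCV 4.12 (cv2) and the standard library are available. Lean on these libraries where they do the work, as an engineer would, in place of code of your own. Each camera call takes 0.05 s, during which the arm holds its last target.

## Working session

There is one attempt and no reset: what is moved stays moved. The work goes in short steps, Python scripts to look and compute and a tool call to move; the robot and the scene stay as the last step left them, time stands still between calls to the robot, and variables do not carry over. Pictures are saved under pics/ and viewed, and the job is handed in when it is done.

Besides the shell and the picture viewer there is one more tool, called as a command line: name --argument value ..., lists and objects as JSON in quotes. jog_arm: Moves the arm, as the interface text tells. Shift numbers are shares of 0.4 m and turn numbers shares of pi rad, none past 1 either way. Its arguments: {"type":"object","properties":{"deltas":{"type":"string"},"jaw":{"type":"number"},"force":{"type":"number"}},"required":["deltas"]}

```bash
mkdir -p pics; ls
python3 - <<'E'
from cell import manip
import cv2
o=manip.get_obs();print(o);print(manip.tcp_to_tips)
for n in("side","top"):
    cv2.imwrite(f"pics/{n}0.png",manip.camera(n));print(n,manip.camera_model(n))
E
```

```text
pics
{'time': 0.0, 'q': array([ 1.30599087e+00,  3.20268223e-01,  1.56569643e+00,  1.34460803e-05,
        1.25735546e+00, -2.00016418e-02]), 'qd': array([ 0.00055862, -0.00061689,  0.00053899,  0.00018581,  0.00067029,
       -0.00158081]), 'effort': array([-1.05613508e-03, -4.15521204e+01, -2.34165430e+01,  2.53527520e-05,
        8.08667857e-03,  7.87097918e-06]), 'position': array([0.13924266, 0.55743574, 0.25248905]), 'tool_rot': array([ 5.12773688e-04,  7.88152620e-01,  6.15479246e-01, -6.95083529e-04]), 'contact_force': array([-0.7217811 ,  0.73774801, -0.38201502]), 'moment': array([0.00709081, 0.01230293, 0.04600254]), 'opening': 0.08539199627023394}
0.022
side {'K': array([[389.52755255,   0.        , 279.71660273],
       [  0.        , 389.52755255, 214.04803183],
       [  0.        ,   0.        ,   1.        ]]), 'rvec': array([ 1.93001556, -0.62155138,  0.38495125]), 'tvec': array([-0.40488279,  0.24280471,  0.60221941])}
top {'K': array([[515.5479219 ,   0.        , 280.03635494],
       [  0.        , 515.5479219 , 201.93134576],
       [  0.        ,   0.        ,   1.        ]]), 'rvec': array([ 2.16995095, -2.20763071,  0.06811296]), 'tvec': array([0.06901979, 0.54818058, 1.19056276])}
```

View pics/side0.png

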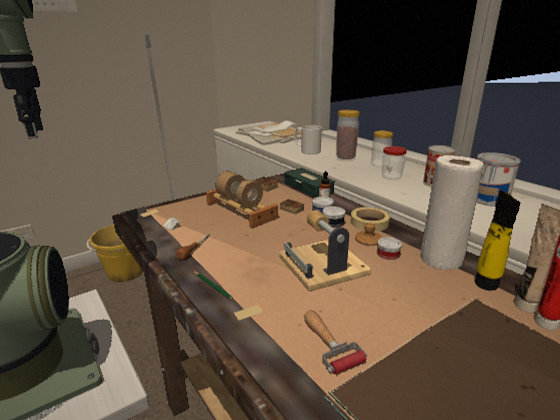

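View pics/top0.png

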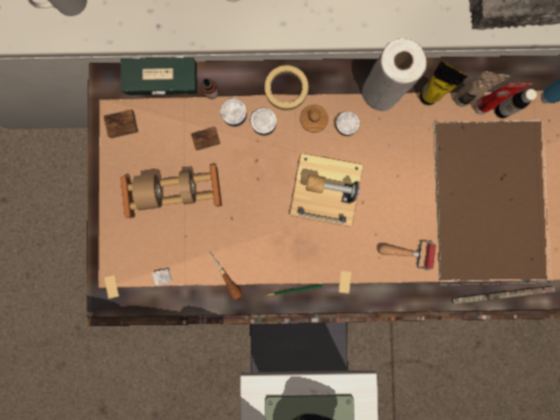

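```bash
cat > h.py <<'E'
from cell import manip
import cv2, numpy as np
from scipy.spatial.transform import Rotation as Ro
M={n:manip.camera_model(n) for n in("side","top")}
def proj(n,P):
    m=M[n];p,_=cv2.projectPoints(np.array(P,float).reshape(-1,3),m["rvec"],m["tvec"],m["K"],None);return p.reshape(-1,2)
def ray(n,uv):
    m=M[n];R=cv2.Rodrigues(m["rvec"])[0];c=-R.T@m["tvec"]
    d=R.T@np.linalg.inv(m["K"])@np.array([uv[0],uv[1],1.]);return c,d/np.linalg.norm(d)
def onz(n,uv,z):
    c,d=ray(n,uv);return c+d*(z-c[2])/d[2]
def snap(n,name,box=None,s=1):
    im=manip.camera(n);cv2.imwrite(f"pics/{name}_full.png",im)
    crop(im,name,box,s);return im
def crop(im,name,box=None,s=1):
    if box: im=im[box[1]:box[3],box[0]:box[2]]
    cv2.imwrite(f"pics/{name}.png",cv2.resize(im,None,fx=s,fy=s,interpolation=cv2.INTER_CUBIC))
def rows(n):pass
E
python3 - <<'E'
from h import *
print(proj("top",[[0.139,.558,.253],[0,0,0]]),proj("side",[[.139,.558,.253]]))
print([ -cv2.Rodrigues(m["rvec"])[0].T@m["tvec"] for m in M.values()])
im=cv2.imread("pics/top0.png")
crop(im,"t0a",(270,140,390,240),6);crop(im,"t0b",(110,150,240,230),6)
im=cv2.imread("pics/side0.png")
crop(im,"s0a",(260,190,400,300),5);crop(im,"s0b",(190,150,320,240),6)
E
```

```text
[[ 12.39394318 421.38049556]
 [309.92391056 439.30930644]] [[ 34.89280982 130.33706083]]
[array([ 0.07635608, -0.59829488,  0.47091974]), array([0.47305098, 0.0591011 , 1.22287988])]
```

View pics/t0a.png

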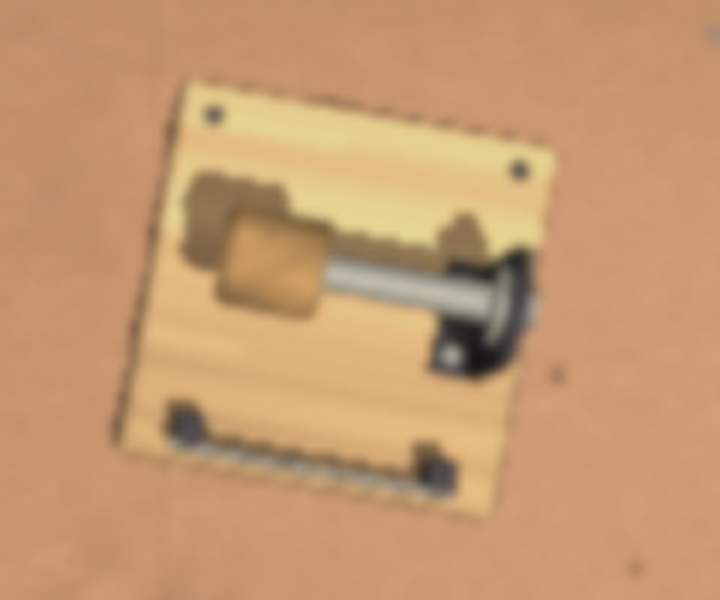

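View pics/t0b.png

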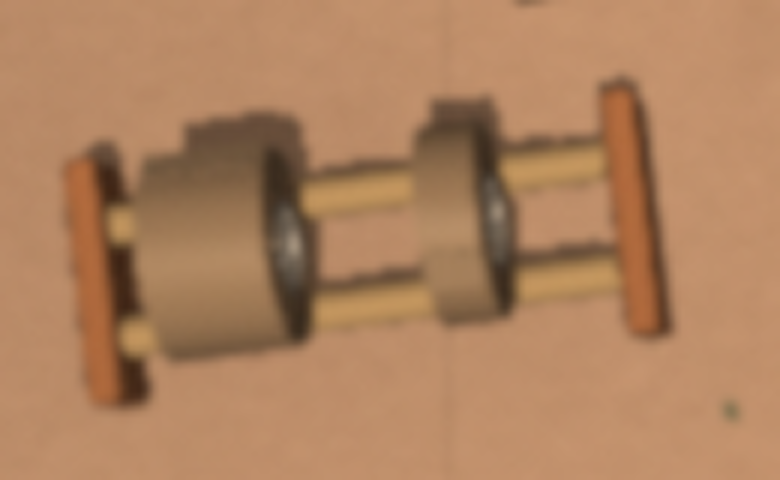

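View pics/s0a.png

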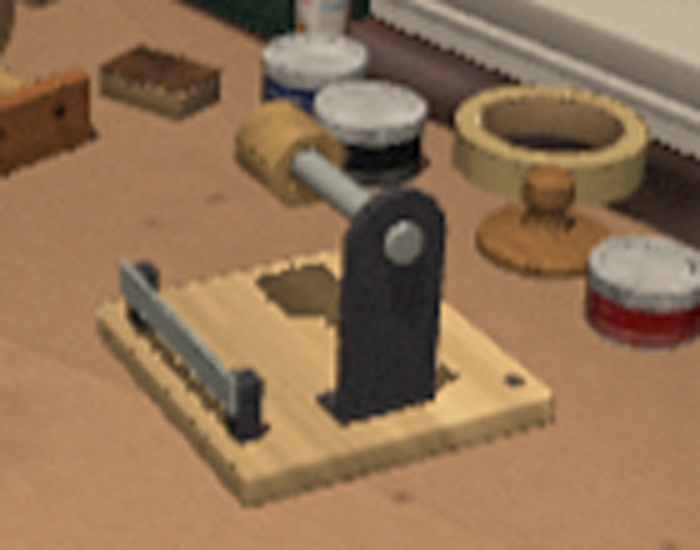

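View pics/s0b.png

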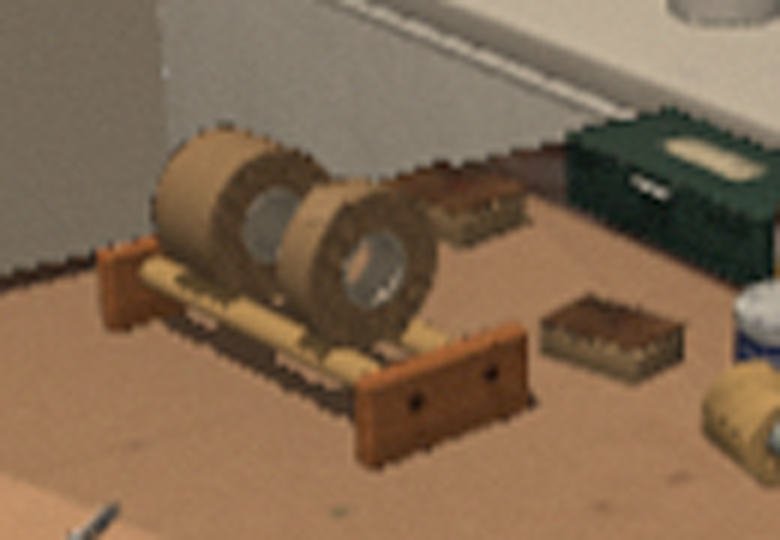

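Run:
```python
from h import *
A=lambda p:(270+p[0]/6-.4,140+p[1]/6-.4)
B=lambda p:(110+p[0]/6-.4,150+p[1]/6-.4)
# dispenser corners top face: (+x,+y),(+x,-y),(-x,-y),(-x,+y)
C=np.array([onz("top",A(p),.018)[:2] for p in[(188,85),(553,152),(490,517),(120,445)]])
c=C.mean(0);print(C,c,[np.linalg.norm(C[i]-C[i-1]) for i in range(4)])
d=(C[0]-C[1]+C[3]-C[2]);d/=np.linalg.norm(d);print("dir y",d,np.degrees(np.arctan2(d[1],d[0]))-90)
e=(C[0]-C[3]+C[1]-C[2]);print("x yaw",np.degrees(np.arctan2(e[1],e[0])))
# bracket hub & spindle axis points at z .1
P=[onz("top",A(p),.1)[:2] for p in[(328,275),(490,302),(272,265)]]
print(P);v=P[0]-P[1];print("sp yaw",np.degrees(np.arctan2(v[1],v[0]))-90)
# end stop faces: mid of left edge and right edge (top silhouettes, axis z=.1)
for p in[(225,255),(322,273)]:
    q=onz("top",A(p),.1)[:2]-c;print("stop local y",q@d)
# cradle
L=np.mean([onz("top",B(p),.044) for p in[(65,160),(95,157),(125,400),(92,405)]],0)
R=np.mean([onz("top",B(p),.044) for p in[(600,85),(632,82),(665,330),(632,335)]],0)
v=(L-R)[:2];print("cradle",L,R,(L+R)/2,np.linalg.norm(v),"yaw",np.degrees(np.arctan2(v[1],v[0]))-90)
cc=((L+R)/2)[:2];u=v/np.linalg.norm(v)
print("wide",cc+.045*u)
S=lambda p:(190+p[0]/6-.4,150+p[1]/6-.4)
print("proj wide", (proj("top",[[*(cc+.045*u),.068]])-[110,150])*6,(proj("side",[[*(cc+.045*u),.068]])-[190,150])*6)
for z in(.1,):
    f=np.array([-d[1],d[0]])*-1
    for yy in(.042,.029,-.064):
        w=c+d*yy;print(yy,w,(proj("top",[[*w,z]])-[270,140])*6,(proj("side",[[*w,z]])-[260,190])*5)
```

```text
[[ 0.66206048  0.00840551]
 [ 0.63310491 -0.13411456]
 [ 0.49063168 -0.10572901]
 [ 0.52113549  0.03768986]] [ 0.57673314 -0.04843705] [np.float64(0.1439354977142254), np.float64(0.1454317609170493), np.float64(0.14527339707907966), np.float64(0.14662691818028978)]
dir y [0.20358922 0.9790564 ] -11.746926076660273
x yaw -11.502307051899427
[array([ 0.57853231, -0.03777604]), array([ 0.56764088, -0.09653593]), array([ 0.58254442, -0.01745197])]
sp yaw -10.500874725850025
stop local y 0.04902065420909838
stop local y 0.013084737459343864
cradle [0.56667247 0.41422082 0.044     ] [0.59094889 0.20827925 0.044     ] [0.57881068 0.31125004 0.044     ] 0.2073674909715021 yaw 6.723007692453223
wide [0.57354255 0.3559406 ]
proj wide [[228.06635482 252.09135734]] [[242.01025383 212.63289482]]
0.042 [ 0.58528389 -0.00731668] [[241.64109461 255.59769254]] [[269.73785691 138.23522871]]
0.029 [ 0.58263723 -0.02004442] [[276.70585064 262.22387994]] [[283.87375722 149.89809225]]
-0.064 [ 0.56370343 -0.11109666] [[527.86610628 309.68563669]] [[396.54830402 242.86053783]]
```

```bash
cat >> h.py <<'E'
DC=np.array([0.5767,-0.0484]); DY=np.radians(-11.4)
def disp(x,y,z):
    c,s=np.cos(DY),np.sin(DY);return np.array([DC[0]+c*x-s*y,DC[1]+s*x+c*y,z])
def ldisp(p):
    c,s=np.cos(DY),np.sin(DY);v=np.array(p[:2])-DC;return np.array([c*v[0]+s*v[1],-s*v[0]+c*v[1],p[2]])
def to(*wps):
    o=manip.get_obs();q=o["tool_rot"];R=Ro.from_quat([q[1],q[2],q[3],q[0]]).as_matrix()
    y0=np.arctan2(R[1,0],R[0,0])
    print("t %.2f pos %s yaw %.2f tilt %.4f F %s open %.4f q %s"%(o["time"],o["position"].round(4),np.degrees(y0),np.arccos(min(1,-R[2,2])),o["contact_force"].round(1),o["opening"],o["q"].round(2)))
    print(" local disp",ldisp(o["position"]).round(4))
    for p,yaw in wps:
        d=R.T@(np.array(p)-o["position"])/.4
        t=(-(yaw-y0)+np.pi)%(2*np.pi)-np.pi
        print("  ",d.round(4),round(t/np.pi,4))
E
python3 - <<'E'
from h import *
a=manip.get_obs()["position"];b=disp(0,.029,.2)
to(((a+b)/2,DY),(b,DY)); print(b)
E
```

```text
t 0.10 pos [0.1393 0.5575 0.2526] yaw 75.97 tilt 0.0016 F [-0.7 -0.2  0.3] open 0.0854 q [ 1.31  0.32  1.57  0.    1.26 -0.02]
 local disp [-0.5486  0.5075  0.2526]
   [-0.5659  0.7124  0.0666] 0.4854
   [-1.1318  1.4248  0.1331] 0.4854
[ 0.58243206 -0.01997214  0.2       ]
```

jog_arm --deltas "-0.566 0.712 0.03 0.3;-0.566 0.712 0.03 0.3;-0.566 0.712 0.03 0.3;-0.566 0.712 0.03 0.3;-0.566 0.712 0.03 0.3;-0.566 0.712 0.03 0.3;-0.566 0.712 0.03 0.3;-0.566 0.712 0.03 0.3;-0.566 0.712 0.03 0.3;-0.566 0.712 0.03 0.3" --jaw 1 --force 40

```text
time: 0.93
position: [0.3631, 0.2652, 0.2409]
tool_rot: [0.001, 0.982, 0.188, 0.0]
contact_force: [-0.5, 0.8, 0.6]
opening: 0.0852
```

Run:
```python
from h import *
to((disp(0,.029,.2),DY))
```

```text
t 0.93 pos [0.3631 0.2652 0.2409] yaw 21.66 tilt 0.0024 F [-0.5  0.8  0.6] open 0.0852 q [ 0.61  0.13  1.85 -0.    1.16  0.23]
 local disp [-0.2714  0.2652  0.2409]
   [0.2466 0.8649 0.1043] 0.1836
```

jog_arm --deltas "0.245 0.865 0.1 0.18;0.245 0.865 0.1 0.18;0.245 0.865 0.1 0.18;0.245 0.865 0.1 0.18;0.245 0.865 0.1 0.18;0.245 0.865 0.1 0.18;0.245 0.865 0.1 0.18;0.245 0.865 0.1 0.18;0.245 0.865 0.1 0.18;0.245 0.865 0.1 0.18"

```text
time: 1.77
position: [0.5839, -0.0186, 0.1997]
tool_rot: [0.001, 0.996, -0.093, 0.0]
contact_force: [0.0, 0.1, -0.1]
opening: 0.085
```

Run:
```python
from h import *
im=snap("side","s1",(240,130,400,280),5)
im=snap("top","t1",(250,110,400,240),5)
to((disp(0,.029,.16),DY),(disp(0,.029,.11),DY))
```

```text
t 1.87 pos [ 0.5811 -0.0152  0.2003] yaw -10.52 tilt 0.0022 F [-0.1  0.3 -0.2] open 0.0852 q [-0.05  0.37  1.63  0.    1.15  0.14]
 local disp [-0.0023  0.0335  0.2003]
   [0.0057 0.0113 0.1008] 0.0049
   [0.006  0.0113 0.2258] 0.0049
```

View pics/s1.png

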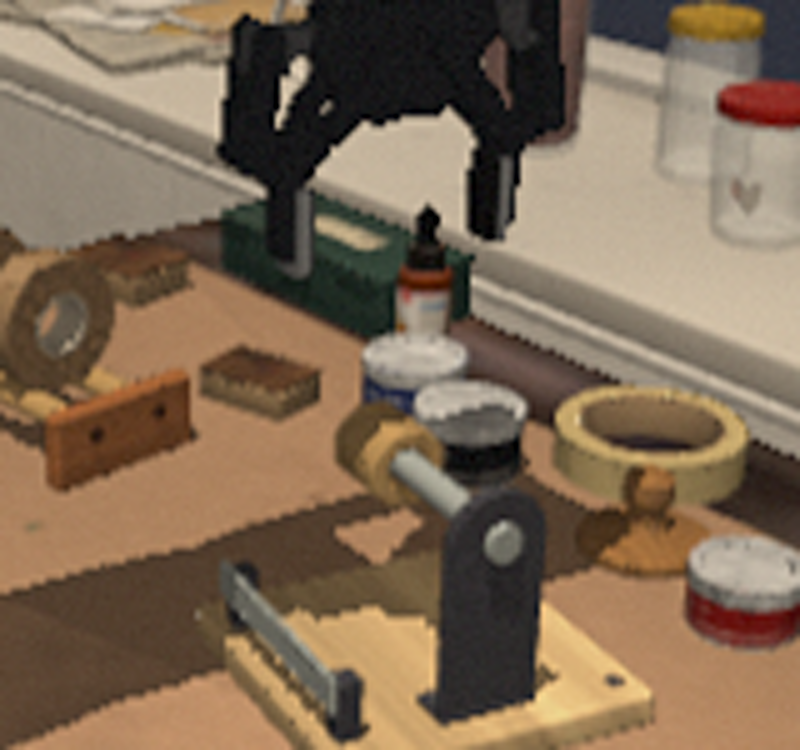

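View pics/t1.png

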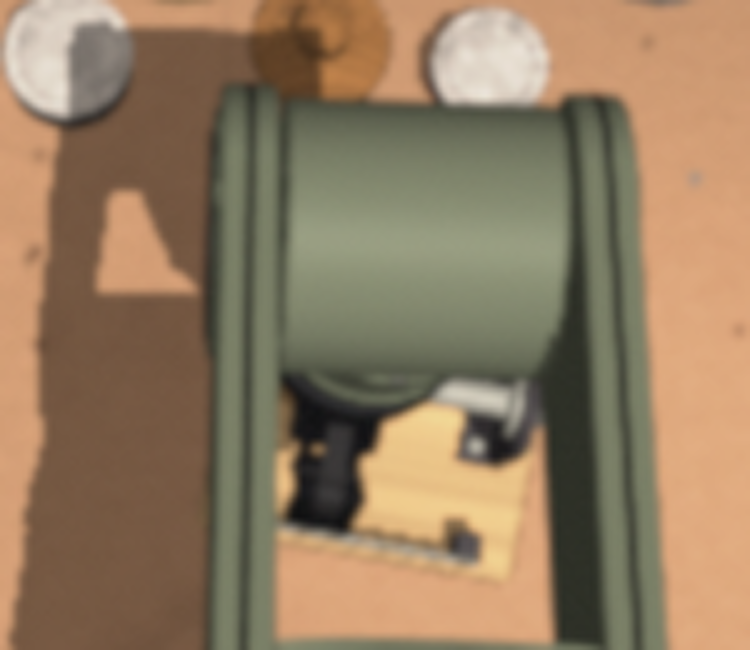

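Run:
```python
from h import *
p=np.array([.5811,-.0152]);u=np.array([np.cos(-.1836),np.sin(-.1836)])
for tz in(.17,.178,.19):print(tz,[((proj("side",[[*(p+s*.046*u),tz]])[0]-[240,130])*5).round() for s in(-1,1)])
```

```text
0.17 [array([282., 316.]), array([472., 281.])]
0.178 [array([282., 297.]), array([473., 263.])]
0.19 [array([282., 270.]), array([474., 237.])]
```

jog_arm --deltas "0.006 0.011 0.06 0.005;0.006 0.011 0.12 0.005;0.006 0.011 0.18 0.005;0.006 0.011 0.22 0.005;0.006 0.011 0.231 0.005;0.006 0.011 0.231 0.005;0.006 0.011 0.231 0.005"

```text
time: 2.45
position: [0.5829, -0.0188, 0.1098]
tool_rot: [-0.0, 0.995, -0.098, 0.001]
contact_force: [1.1, -0.1, 0.7]
opening: 0.0856
```

Run:
```python
from h import *
im=snap("side","s2",(240,130,400,280),5)
to((disp(0,.029,.108),DY))
```

```text
t 2.50 pos [ 0.5833 -0.019   0.1103] yaw -11.27 tilt 0.0024 F [-0.8 -0.  -0. ] open 0.0852 q [-0.05  0.46  1.74  0.    0.94  0.14]
 local disp [0.0007 0.0301 0.1103]
   [-0.0018  0.0028  0.0057] 0.0007
```

View pics/s2.png

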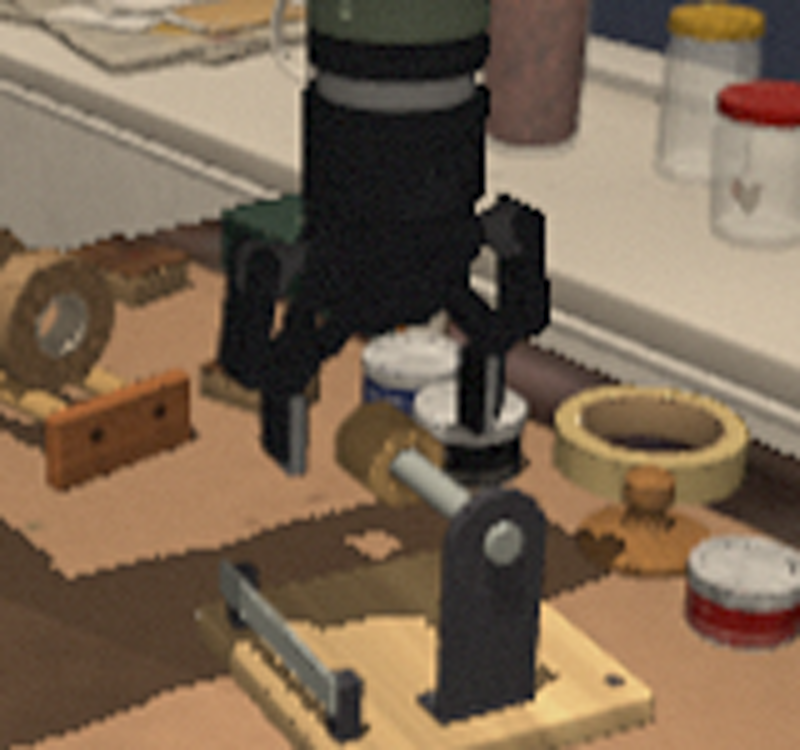

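jog_arm --deltas "-0.001 0.002 0.005 0;-0.001 0.002 0.005 0;-0.001 0.002 0.005 0;-0.001 0.002 0.005 0;-0.001 0.002 0.005 0;-0.001 0.002 0.005 0;-0.001 0.002 0.005 0;-0.001 0.002 0.005 0" --jaw 0 --force 60

```text
time: 3.17
position: [0.5844, -0.0208, 0.108]
tool_rot: [-0.0, 0.995, -0.099, 0.003]
contact_force: [5.0, -0.8, 1.9]
opening: 0.0346
```

Run:
```python
from h import *
im=snap("side","s3",(260,160,380,280),6)
to((disp(0,.029,.108),DY),(disp(0,.165,.108),DY))
```

```text
t 3.22 pos [ 0.5844 -0.0207  0.108 ] yaw -11.33 tilt 0.0057 F [ 5.3 -1.   2. ] open 0.0346 q [-0.06  0.46  1.75 -0.    0.93  0.14]
 local disp [0.0021 0.0286 0.108 ]
   [-0.0053 -0.0009 -0.    ] 0.0004
   [-4.800e-03 -3.409e-01  2.000e-04] 0.0004
```

View pics/s3.png

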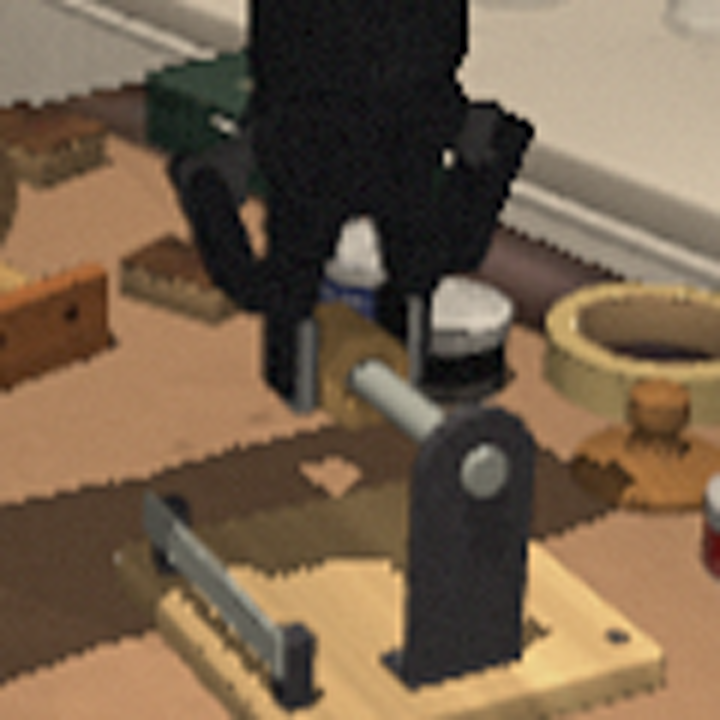

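jog_arm --deltas "0.004 0 0 0;0.004 0 0 0;0.004 0 0 0;0.004 0 0 0"

```text
time: 3.55
position: [0.5845, -0.0208, 0.1078]
tool_rot: [-0.0, 0.995, -0.099, 0.001]
contact_force: [2.0, -0.3, 4.7]
opening: 0.0347
```

Run:
```python
from h import *
to((disp(0.002,.029,.108),DY),(disp(0.002,.165,.108),DY))
```

```text
t 3.55 pos [ 0.5845 -0.0208  0.1078] yaw -11.33 tilt 0.0021 F [ 2.  -0.3  4.7] open 0.0347 q [-0.06  0.46  1.74  0.    0.94  0.14]
 local disp [0.0022 0.0286 0.1078]
   [-0.0006 -0.001  -0.0004] 0.0004
   [-2.00e-04 -3.41e-01 -2.00e-04] 0.0004
```

jog_arm --deltas "0.002 -0.01 -0.003 0;0.002 -0.03 -0.003 0;0.002 -0.05 -0.003 0;0.002 -0.075 -0.003 0;0.002 -0.1 -0.003 0;0.002 -0.13 -0.003 0;0.002 -0.17 -0.003 0;0.002 -0.17 -0.003 0;0.002 -0.17 -0.003 0"

```text
time: 4.3
position: [0.5975, 0.0471, 0.1077]
tool_rot: [0.0, 0.995, -0.098, -0.001]
contact_force: [0.4, 0.6, -0.6]
opening: 0.0347
```

Run:
```python
from h import *
im=snap("side","s4",(240,150,380,280),5)
to((disp(0.002,.165,.108),DY),(disp(0.002,.165,.035),DY))
```

```text
t 4.35 pos [0.5974 0.0464 0.1077] yaw -11.25 tilt 0.0013 F [-0.  -0.9  1. ] open 0.0349 q [ 0.06  0.48  1.71 -0.    0.96  0.25]
 local disp [0.0016 0.097  0.1077]
   [ 0.0015 -0.17   -0.0008] 0.0009
   [ 0.0017 -0.17    0.1817] 0.0009
```

View pics/s4.png

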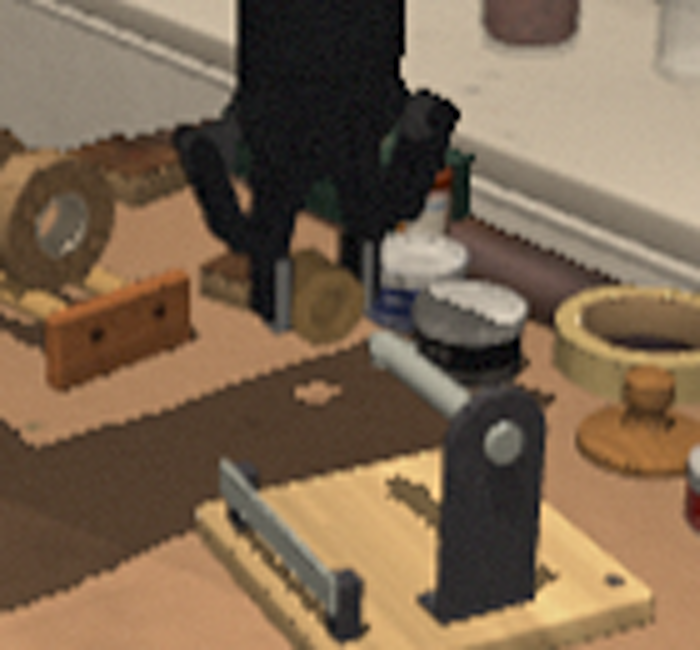

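jog_arm --deltas "0.002 -0.08 0.02 0;0.002 -0.15 0.08 0;0.002 -0.17 0.14 0;0.002 -0.17 0.175 0;0.002 -0.17 0.186 0;0.002 -0.17 0.186 0;0.002 -0.17 0.186 0"

```text
time: 4.93
position: [0.6123, 0.1117, 0.0342]
tool_rot: [-0.0, 0.995, -0.099, 0.0]
contact_force: [0.7, -0.2, 0.2]
opening: 0.0345
```

jog_arm --deltas "0 0 0.004 0;0 0 0.007 0;0 0 0.009 0;0 0 0.009 0"

```text
time: 5.27
position: [0.6122, 0.112, 0.0306]
tool_rot: [-0.0, 0.995, -0.099, 0.0]
contact_force: [-0.4, -0.8, -0.2]
opening: 0.0347
```

Run:
```python
from h import *
im=snap("side","s5",(240,150,340,250),6)
to((disp(0.002,.165,.028),DY))
```

```text
t 5.32 pos [0.6121 0.1121 0.0305] yaw -11.34 tilt 0.0006 F [-0.  -0.5 -1.3] open 0.0345 q [0.16 0.6  1.72 0.   0.82 0.36]
 local disp [0.003  0.1644 0.0305]
   [-0.0025 -0.0016  0.0063] 0.0003
```

View pics/s5.png

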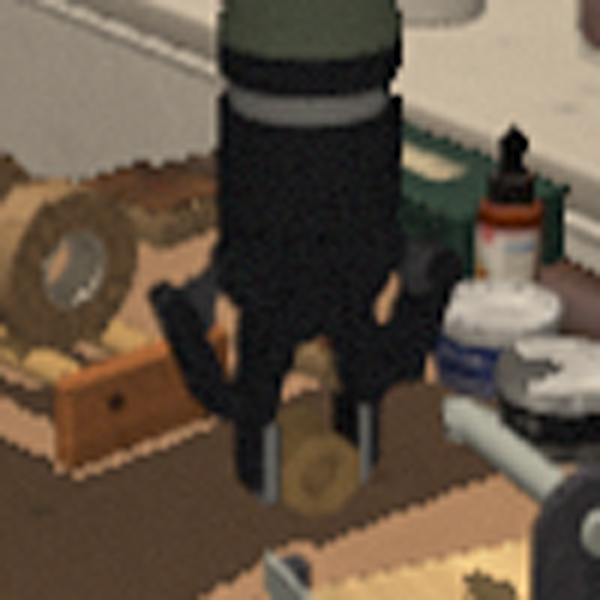

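jog_arm --deltas "0 0 0.003 0;0 0 0.005 0;0 0 0.007 0;0 0 0.008 0;0 0 0.008 0;0 0 0.008 0"

```text
time: 5.82
position: [0.6121, 0.1122, 0.0281]
tool_rot: [-0.0, 0.995, -0.099, 0.0]
contact_force: [-1.9, -0.1, 7.6]
opening: 0.0348
```

jog_arm --deltas "0 0 -0.002 0;0 0 -0.002 0;0 0 -0.002 0;0 0 -0.002 0;0 0 -0.002 0;0 0 -0.002 0" --jaw 1

```text
time: 6.32
position: [0.612, 0.1123, 0.0275]
tool_rot: [-0.0, 0.995, -0.099, -0.0]
contact_force: [-0.1, 0.9, -0.3]
opening: 0.0853
```

jog_arm --deltas "0 0 -0.04 0;0 0 -0.1 0;0 0 -0.18 0;0 0 -0.26 0;0 0 -0.36 0;0 0 -0.42 0;0 0 -0.42 0"

```text
time: 6.9
position: [0.6151, 0.1128, 0.2024]
tool_rot: [-0.002, 0.995, -0.099, 0.006]
contact_force: [0.8, 0.0, 1.0]
opening: 0.0852
```

Run:
```python
from h import *
im=snap("side","s6",(190,150,330,250),5)
w=(0.5735,.3559); Y=np.radians(6.7)
to(((*w,.195),Y),((*w,.07),Y))
```

```text
t 6.95 pos [0.6136 0.1125 0.1992] yaw -11.33 tilt 0.0072 F [ 0.3  0.6 -0.5] open 0.0854 q [0.16 0.43 1.54 0.   1.17 0.36]
 local disp [0.0044 0.1651 0.1992]
   [-0.2179 -0.5769  0.0105] -0.1001
   [-0.22  -0.576  0.323] -0.1001
```

View pics/s6.png

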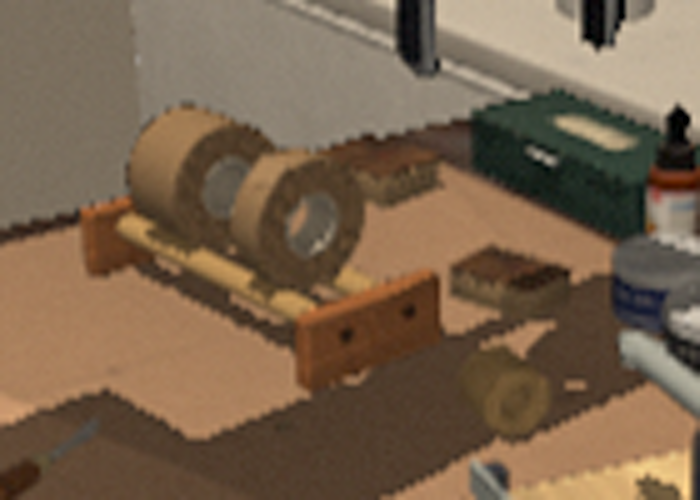

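jog_arm --deltas "-0.212 -0.577 0.03 -0.1;-0.212 -0.577 0.03 -0.1;-0.212 -0.577 0.03 -0.1;-0.212 -0.577 0.03 -0.1;-0.212 -0.577 0.07 -0.1;-0.212 -0.577 0.1 -0.1;-0.212 -0.577 0.1 -0.1;-0.212 -0.577 0.1 -0.1;-0.212 -0.577 0.1 -0.1;-0.212 -0.577 0.1 -0.1"

```text
time: 7.78
position: [0.5745, 0.3539, 0.1556]
tool_rot: [0.0, 0.998, 0.058, -0.0]
contact_force: [0.1, -0.2, 0.7]
opening: 0.0854
```

Run:
```python
from h import *
im=snap("side","s7",(190,110,310,220),6)
snap("top","t7",(100,110,240,240),5)
w=(0.5755,.3559); Y=np.radians(6.7)
to(((*w,.16),Y),((*w,.07),Y))
```

```text
t 7.88 pos [0.5749 0.3538 0.1563] yaw 6.57 tilt 0.0008 F [ 0.5 -0.2  0.4] open 0.0855 q [ 0.53  0.54  1.45 -0.    1.15  0.42]
 local disp [-0.0813  0.3939  0.1563]
   [ 0.0021 -0.005  -0.0092] -0.0007
   [ 0.0019 -0.005   0.2158] -0.0007
```

View pics/s7.png

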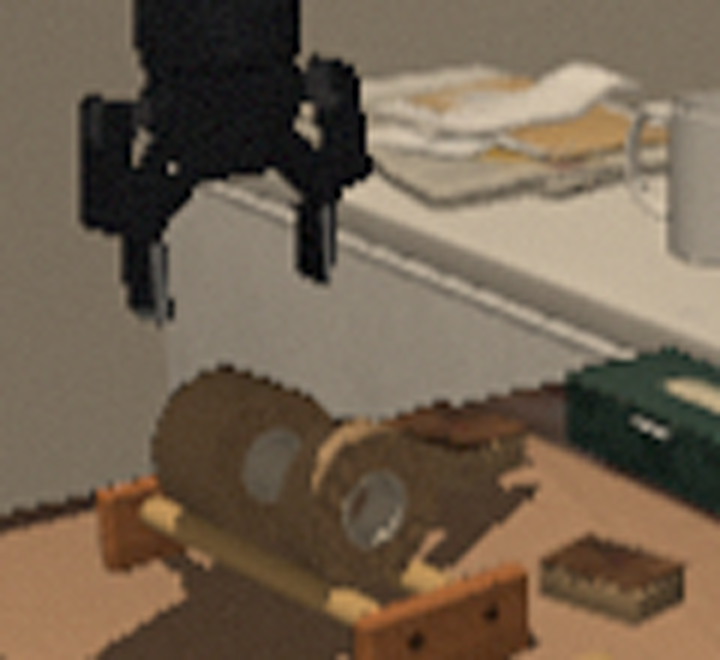

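View pics/t7.png

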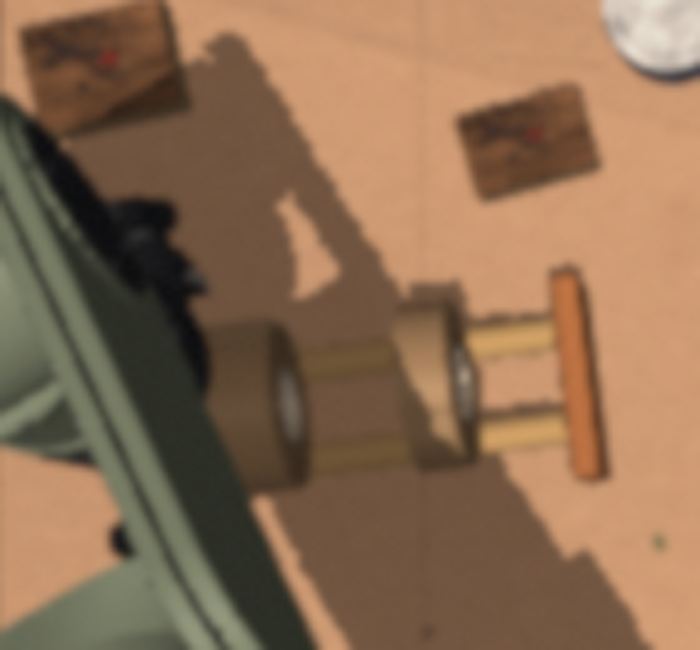

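Run:
```python
from h import *
Y=np.radians(6.7);ux=np.array([np.cos(Y),np.sin(Y)]);uy=np.array([-ux[1],ux[0]])
f=lambda p,z:((proj("side",[[*p,z]])[0]-[190,110])*6).round()
for w in((.5735,.3559),(.5755,.3559)):
    w=np.array(w);print("near hole c",f(w-.024*uy,.068),"left/right/top rim",f(w-.024*uy-.038*ux,.068),f(w-.024*uy+.038*ux,.068),f(w-.024*uy,.106))
p=np.array([.5749,.3538])
for s in(-1,1):
  for q in(.0427,.0572): print("pad",s,q,[f(p+s*q*ux+a*uy,.145) for a in(-.011,.011)])
```

```text
near hole c [271. 466.] left/right/top rim [206. 486.] [334. 446.] [267. 390.]
near hole c [275. 465.] left/right/top rim [209. 485.] [338. 446.] [270. 390.]
pad -1 0.0427 [array([174., 325.]), array([147., 314.])]
pad -1 0.0572 [array([148., 331.]), array([121., 321.])]
pad 1 0.0427 [array([323., 287.]), array([295., 278.])]
pad 1 0.0572 [array([347., 281.]), array([319., 272.])]
```

jog_arm --deltas "-0.001 -0.005 0.05 0;-0.001 -0.005 0.09 0;-0.001 -0.005 0.12 0;-0.001 -0.005 0.12 0;-0.001 -0.005 0.12 0"

```text
time: 8.3
position: [0.5737, 0.3564, 0.1076]
tool_rot: [0.0, 0.998, 0.058, -0.0]
contact_force: [0.3, 0.3, -0.4]
opening: 0.0852
```

Run:
```python
from h import *
im=snap("side","s8",(190,110,310,220),6)
w=(0.5745,.3559); Y=np.radians(6.7)
to(((*w,.066),Y))
```

```text
t 8.35 pos [0.5742 0.3569 0.1084] yaw 6.63 tilt 0.0011 F [0.1 0.3 0.6] open 0.0856 q [0.54 0.58 1.51 0.   1.05 0.42]
 local disp [-0.0826  0.3968  0.1084]
   [0.0004 0.0025 0.1061] -0.0004
```

View pics/s8.png

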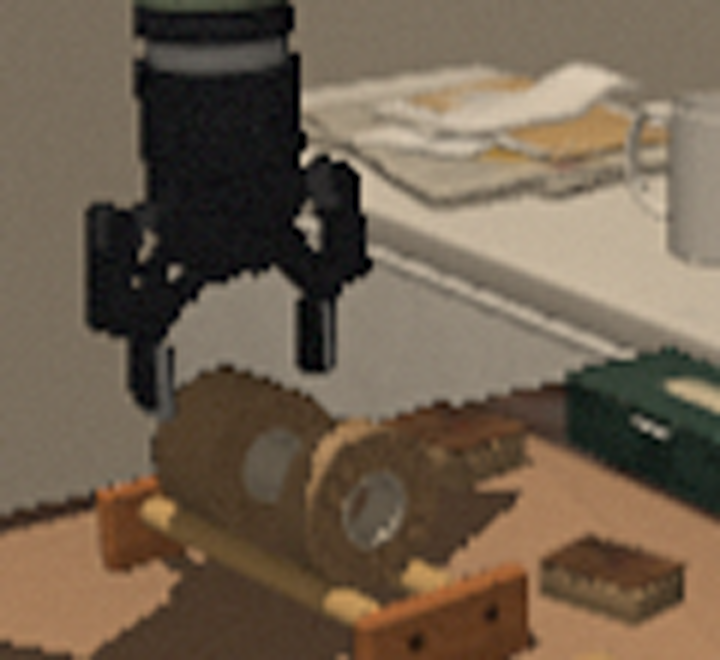

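jog_arm --deltas "0.001 0.002 0.02 0;0.001 0.002 0.04 0;0.001 0.002 0.055 0;0.001 0.002 0.055 0"

```text
time: 8.68
position: [0.5732, 0.3559, 0.0839]
tool_rot: [0.001, 0.998, 0.058, -0.001]
contact_force: [-0.1, -0.2, -0.3]
opening: 0.0855
```

jog_arm --deltas "0 0 0.02 0;0 0 0.04 0;0 0 0.05 0;0 0 0.05 0;0 0 0.05 0"

```text
time: 9.1
position: [0.5739, 0.3564, 0.0652]
tool_rot: [0.0, 0.998, 0.058, -0.0]
contact_force: [0.8, 0.4, -0.2]
opening: 0.0848
```

Run:
```python
from h import *
im=snap("side","s9",(190,110,310,220),6)
w=(0.5745,.3559); Y=np.radians(6.7)
to(((*w,.066),Y))
```

```text
t 9.15 pos [0.5741 0.3565 0.0657] yaw 6.67 tilt 0.0002 F [ 0.5  0.3 -0.7] open 0.0857 q [0.54 0.63 1.55 0.   0.97 0.42]
 local disp [-0.0825  0.3964  0.0657]
   [ 0.0007  0.0016 -0.0007] -0.0001
```

View pics/s9.png

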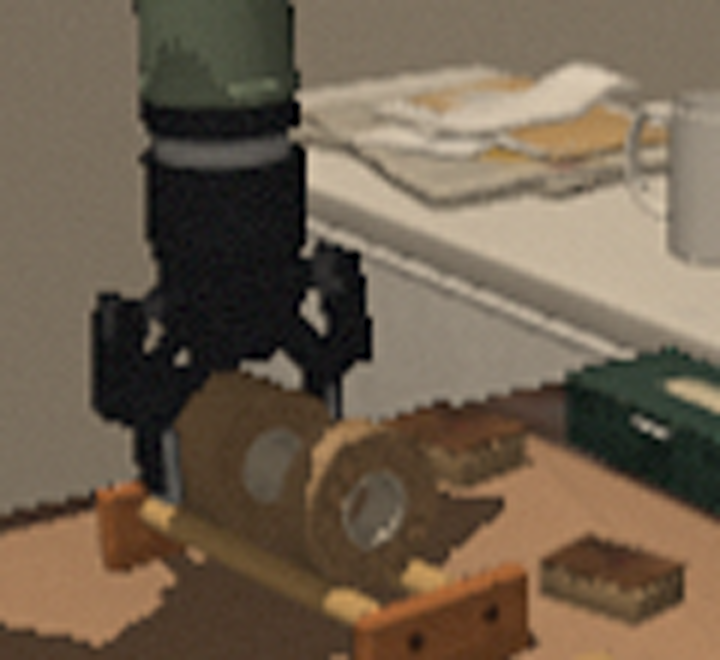

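Straddled without contact. Close.

jog_arm --deltas "0 0 0 0;0 0 0 0;0 0 0 0;0 0 0 0;0 0 0 0" --jaw 0 --force 50

```text
time: 9.57
position: [0.5753, 0.3569, 0.067]
tool_rot: [-0.001, 0.998, 0.058, 0.002]
contact_force: [2.6, 0.7, 5.3]
opening: 0.0749
```

jog_arm --deltas "0 0 -0.01 0;0 0 -0.03 0;0 0 -0.06 0;0 0 -0.1 0;0 0 -0.15 0;0 0 -0.2 0;0 0 -0.25 0;0 0 -0.25 0;0 0 -0.25 0"

```text
time: 10.32
position: [0.5742, 0.3566, 0.167]
tool_rot: [-0.001, 0.998, 0.058, 0.001]
contact_force: [-0.1, 0.3, -1.5]
opening: 0.0753
```

Run:
```python
from h import *
im=snap("side","s10",(190,80,310,220),5)
to((disp(0.002,.16,.17),DY),(disp(.002,.12,.11),DY))
```

```text
t 10.37 pos [0.5735 0.3562 0.1654] yaw 6.68 tilt 0.0010 F [ 0.3 -0.9 -1.6] open 0.0752 q [0.54 0.54 1.44 0.   1.17 0.42]
 local disp [-0.0831  0.3959  0.1654]
   [ 0.0193  0.6268 -0.0113] 0.1004
   [-0.0116  0.7218  0.1387] 0.1004
```

View pics/s10.png

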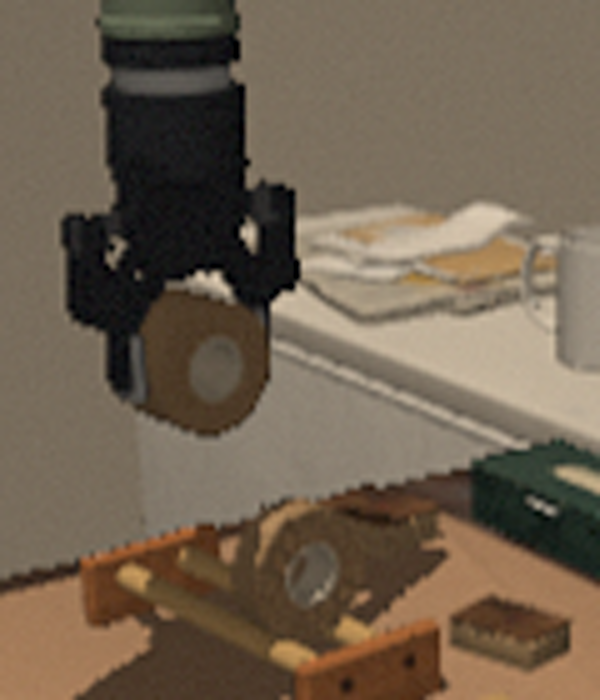

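jog_arm --deltas "0.005 0.1 -0.01 0.02;0.01 0.2 -0.01 0.04;0.02 0.3 -0.01 0.07;0.02 0.4 -0.01 0.1;0.02 0.5 -0.01 0.1;0.02 0.58 0 0.1;0.02 0.625 0.02 0.1;0.02 0.627 0.05 0.1;0.02 0.627 0.08 0.1;0.02 0.627 0.08 0.1"

```text
time: 11.2
position: [0.6085, 0.1071, 0.1294]
tool_rot: [0.001, 0.995, -0.099, -0.004]
contact_force: [-0.2, -0.4, -1.6]
opening: 0.075
```

Run:
```python
from h import *
to((disp(0.0025,.12,.1),DY),(disp(.0025,-.018,.1),DY))
```

```text
t 11.20 pos [0.6085 0.1071 0.1294] yaw -11.40 tilt 0.0089 F [-0.2 -0.4 -1.6] open 0.0750 q [0.16 0.49 1.63 0.   1.03 0.35]
 local disp [0.0004 0.1587 0.1294]
   [0.0059 0.0965 0.0738] -0.0
   [0.0059 0.4415 0.0748] -0.0
```

jog_arm --deltas "0.002 0.04 0.03 0;0.002 0.08 0.055 0;0.002 0.12 0.07 0;0.002 0.14 0.074 0;0.002 0.14 0.074 0;0.002 0.14 0.074 0;0.002 0.14 0.074 0"

```text
time: 11.78
position: [0.6015, 0.054, 0.1046]
tool_rot: [-0.0, 0.995, -0.099, 0.001]
contact_force: [0.0, 1.6, -0.8]
opening: 0.0752
```

Run:
```python
from h import *
im=snap("side","s11",(240,140,380,260),5)
im=snap("top","t11",(250,110,390,240),5)
to((disp(0.0025,.10,.1),DY),(disp(.0025,-.018,.1),DY))
```

```text
t 11.88 pos [0.6014 0.054  0.1046] yaw -11.28 tilt 0.0013 F [-0.   1.1 -0.9] open 0.0750 q [0.07 0.49 1.7  0.   0.95 0.27]
 local disp [0.004  0.1053 0.1046]
   [-0.0038  0.0132  0.0116] 0.0007
   [-0.0044  0.3082  0.0114] 0.0007
```

View pics/s11.png

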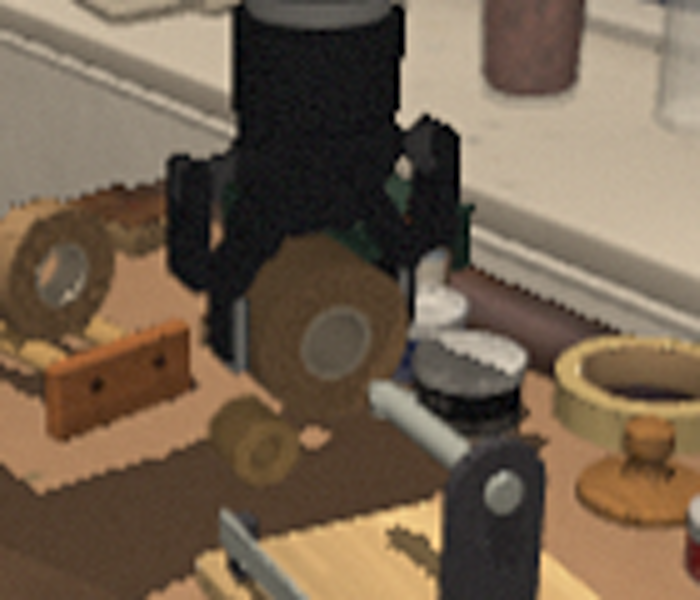

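View pics/t11.png

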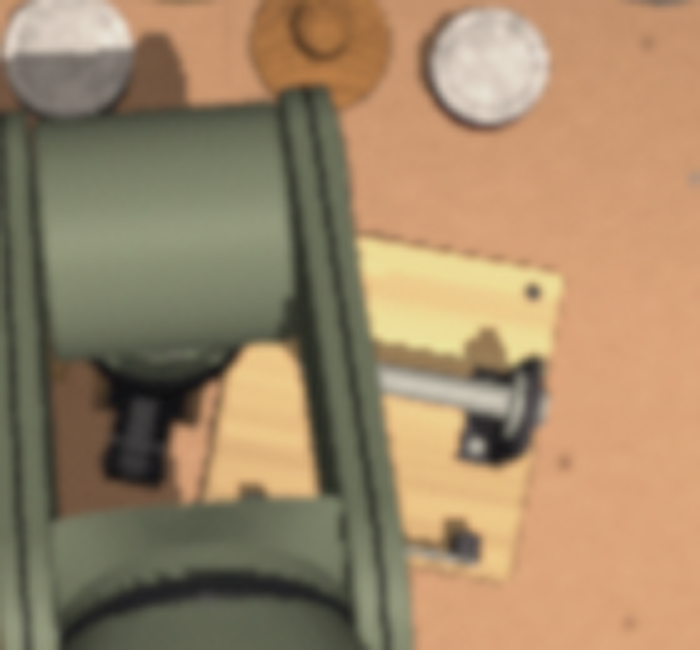

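jog_arm --deltas "-0.004 0 0.006 0;-0.004 0.02 0.013 0;-0.004 0.05 0.013 0;-0.004 0.08 0.013 0;-0.004 0.11 0.013 0;-0.004 0.13 0.013 0;-0.004 0.13 0.013 0"

```text
time: 12.47
position: [0.5887, 0.0002, 0.099]
tool_rot: [0.0, 0.995, -0.1, -0.0]
contact_force: [0.1, 0.5, -1.5]
opening: 0.075
```

Run:
```python
from h import *
im=snap("side","s12",(240,140,380,260),5)
to((disp(.0025,-.019,.0995),DY),(disp(.0025,-.019,.092),DY))
```

```text
t 12.52 pos [0.589  0.0012 0.099 ] yaw -11.45 tilt 0.0003 F [ 0.6  0.2 -1.1] open 0.0749 q [-0.02  0.48  1.74  0.    0.92  0.18]
 local disp [0.0023 0.051  0.099 ]
   [ 0.0008  0.175  -0.0012] -0.0003
   [0.0007 0.1751 0.0176] -0.0003
```

View pics/s12.png

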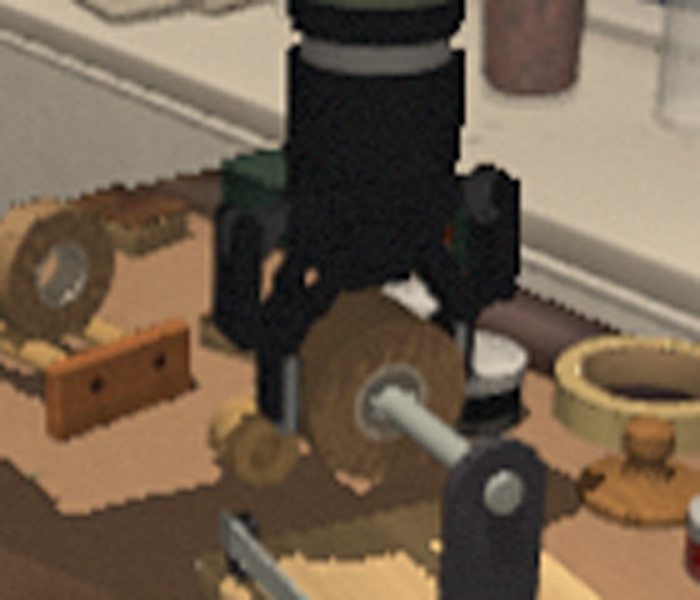

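Spindle tip is visibly inside the hole, well centred. Push on.

jog_arm --deltas "0 0.02 0 0;0 0.05 0 0;0 0.08 0 0;0 0.11 0 0;0 0.14 0 0;0 0.165 0 0;0 0.175 0 0;0 0.175 0 0;0 0.175 0 0"

```text
time: 13.27
position: [0.5754, -0.0664, 0.0989]
tool_rot: [-0.0, 0.995, -0.099, 0.0]
contact_force: [-0.5, -0.4, -0.8]
opening: 0.0748
```

jog_arm --deltas "0 0 0.006 0;0 0 0.012 0;0 0 0.017 0;0 0 0.017 0;0 0 0.017 0"

```text
time: 13.68
position: [0.5753, -0.0658, 0.0918]
tool_rot: [-0.0, 0.995, -0.098, -0.0]
contact_force: [0.2, -0.1, -0.5]
opening: 0.0751
```

Run:
```python
from h import *
im=snap("side","s13",(260,140,380,260),5)
to((disp(.0025,-.019,.091),DY))
```

```text
t 13.73 pos [ 0.5754 -0.0659  0.092 ] yaw -11.30 tilt 0.0002 F [ 0.4 -0.2 -1.5] open 0.0747 q [-0.13  0.47  1.77  0.    0.9   0.06]
 local disp [ 0.0022 -0.0174  0.092 ]
   [0.0007 0.0041 0.0024] 0.0006
```

View pics/s13.png

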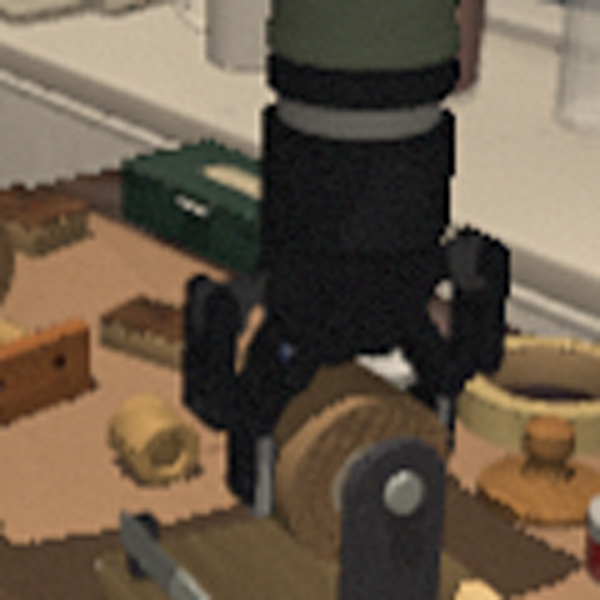

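jog_arm --deltas "0 0.005 0 0;0 0.007 0.003 0;0 0.007 0.004 0;0 0.007 0.005 0;0 0.007 0.005 0"

```text
time: 14.15
position: [0.5748, -0.069, 0.0903]
tool_rot: [0.0, 0.995, -0.099, 0.0]
contact_force: [-1.1, -0.9, 0.4]
opening: 0.075
```

jog_arm --deltas "0 0 0 0;0 0 0 0;0 0 0 0;0 0 0 0;0 0 0 0" --jaw 1

```text
time: 14.57
position: [0.5749, -0.0688, 0.0901]
tool_rot: [-0.0, 0.995, -0.099, 0.0]
contact_force: [-0.3, -0.6, -0.5]
opening: 0.0853
```

Run:
```python
from h import *
im=snap("side","s14",(260,140,380,260),5)
to((disp(.0025,-.019,.091),DY))
```

```text
t 14.62 pos [ 0.5749 -0.0689  0.0901] yaw -11.32 tilt 0.0002 F [0.5 0.1 0.1] open 0.0854 q [-0.14  0.47  1.77  0.    0.89  0.06]
 local disp [ 0.0023 -0.0204  0.0901]
   [ 0.0005 -0.0035 -0.0022] 0.0004
```

View pics/s14.png

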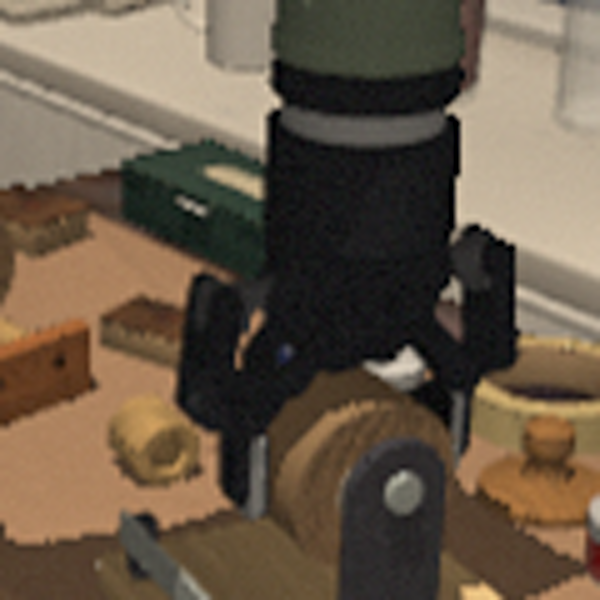

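jog_arm --deltas "0 0 0 0;0 0 0 0;0 0 -0.02 0;0 0 -0.06 0;0 0 -0.12 0;0 0 -0.2 0;0 0 -0.27 0;0 0 -0.27 0;0 0 -0.27 0"

```text
time: 15.37
position: [0.5758, -0.069, 0.2006]
tool_rot: [0.0, 0.995, -0.099, 0.003]
contact_force: [-0.7, 0.2, -0.8]
opening: 0.0852
```

Run:
```python
from h import *
to(((.6121,.1122,.19),DY),((.6121,.1122,.028),DY))
```

```text
t 15.37 pos [ 0.5758 -0.069   0.2006] yaw -11.33 tilt 0.0050 F [-0.7  0.2 -0.8] open 0.0852 q [-0.14  0.36  1.64  0.    1.14  0.06]
 local disp [ 0.0032 -0.0204  0.2006]
   [-2.00e-04 -4.62e-01  2.67e-02] 0.0004
   [-0.0023 -0.4619  0.4317] 0.0004
```

jog_arm --deltas "0 -0.1 0 0;0 -0.2 0 0;0 -0.3 0 0;0 -0.4 0 0;0 -0.462 0.05 0;0 -0.462 0.12 0;0 -0.462 0.2 0;0 -0.462 0.25 0;0 -0.462 0.25 0;0 -0.462 0.25 0"

```text
time: 16.2
position: [0.61, 0.1122, 0.0965]
tool_rot: [0.001, 0.995, -0.099, -0.002]
contact_force: [0.7, 0.2, 0.4]
opening: 0.0853
```

Run:
```python
from h import *
im=snap("side","s15",(230,140,350,260),5)
im=snap("top","t15",(230,110,390,240),5)
to(((.6121,.1122,.028),DY))
```

```text
t 16.30 pos [0.612  0.1123 0.0992] yaw -11.34 tilt 0.0019 F [ 0.2 -0.3 -0.3] open 0.0853 q [0.16 0.52 1.66 0.   0.96 0.36]
 local disp [0.0028 0.1645 0.0992]
   [1.00e-04 4.00e-04 1.78e-01] 0.0003
```

View pics/s15.png

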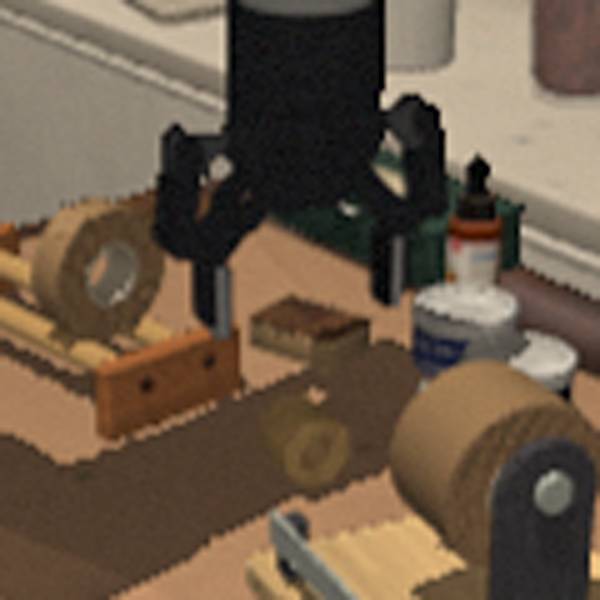

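View pics/t15.png

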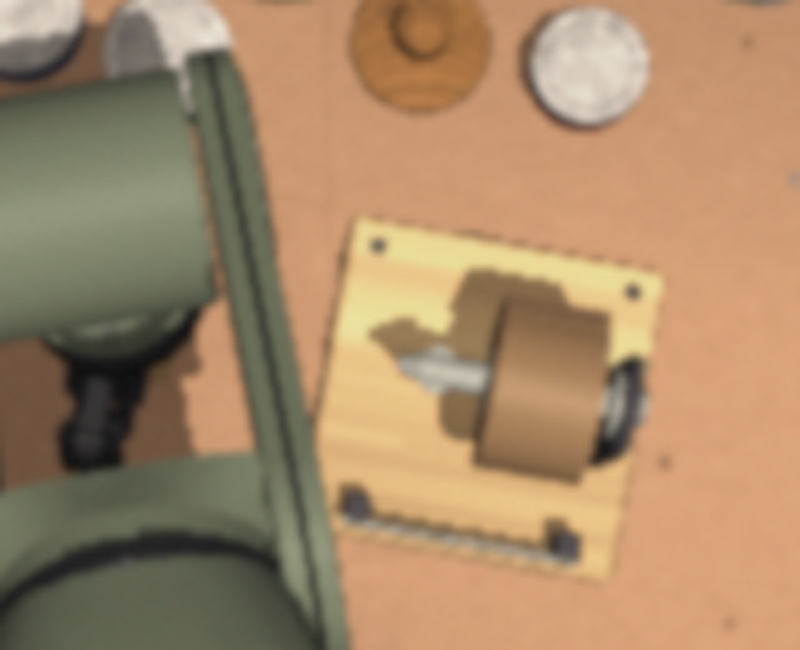

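jog_arm --deltas "0 0 0.06 0;0 0 0.11 0;0 0 0.15 0;0 0 0.17 0;0 0 0.175 0;0 0 0.175 0;0 0 0.175 0"

```text
time: 16.88
position: [0.6122, 0.1124, 0.0296]
tool_rot: [-0.0, 0.995, -0.099, 0.001]
contact_force: [0.1, -0.8, 1.0]
opening: 0.0857
```

jog_arm --deltas "0 0 0 0;0 0 0 0;0 0 0 0;0 0 0 0;0 0 0 0;0 0 0 0;0 0 0 0;0 0 0 0" --jaw 0 --force 80

```text
time: 17.55
position: [0.6118, 0.1125, 0.0289]
tool_rot: [-0.0, 0.995, -0.099, 0.001]
contact_force: [0.8, -0.3, 5.7]
opening: 0.0342
```

jog_arm --deltas "0 0 -0.01 0;0 0 -0.04 0;0 0 -0.09 0;0 0 -0.14 0;0 0 -0.18 0;0 0 -0.195 0;0 0 -0.195 0;0 0 -0.195 0"

```text
time: 18.22
position: [0.6108, 0.1123, 0.106]
tool_rot: [0.0, 0.995, -0.099, -0.0]
contact_force: [-0.1, -0.8, -1.2]
opening: 0.0344
```

Run:
```python
from h import *
im=snap("side","s16",(230,140,350,260),5)
D=DC+np.array([.0025*np.cos(DY),.0025*np.sin(DY)])
for p in[(490,375),(605,392),(400,362)]:
    print(ldisp(onz("top",(230+p[0]/5-.4,110+p[1]/5-.4),.1)).round(4))
for p in[(500,300),(612,315),(478,468),(582,482)]:
    print(ldisp(onz("top",(230+p[0]/5-.4,110+p[1]/5-.4),.095)).round(4))
to((disp(.0025,.085,.108),DY),(disp(.0025,.028,.108),DY))
```

```text
[0.0028 0.0039 0.1   ]
[ 0.0045 -0.0468  0.1   ]
[0.0013 0.0437 0.1   ]
[0.0368 0.005  0.095 ]
[ 0.0392 -0.0446  0.095 ]
[-0.0379  0.0016  0.095 ]
[-0.0357 -0.0443  0.095 ]
t 18.27 pos [0.6104 0.1122 0.1053] yaw -11.33 tilt 0.0018 F [-0.2 -0.7 -0.8] open 0.0340 q [0.16 0.51 1.65 0.   0.98 0.36]
 local disp [0.0013 0.1641 0.1053]
   [ 0.0027  0.1978 -0.0067] 0.0004
   [ 0.0025  0.3403 -0.0067] 0.0004
```

View pics/s16.png

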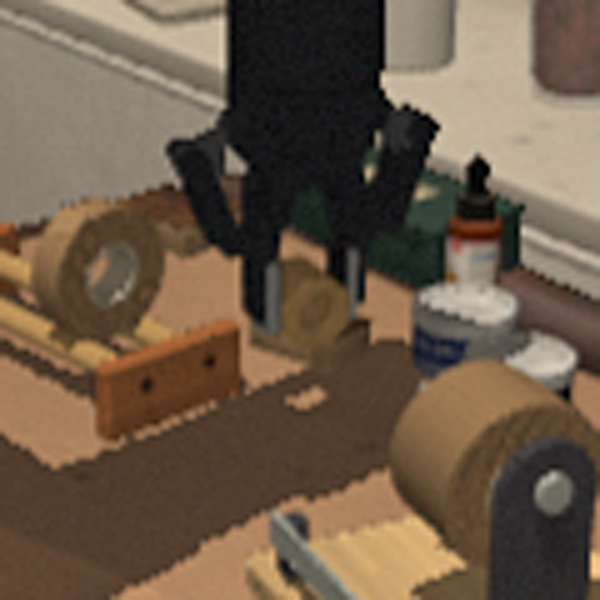

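jog_arm --deltas "0.001 0.03 -0.006 0;0.002 0.07 -0.013 0;0.002 0.12 -0.013 0;0.002 0.16 -0.013 0;0.002 0.195 -0.013 0;0.002 0.195 -0.013 0;0.002 0.195 -0.013 0"

```text
time: 18.85
position: [0.5963, 0.0344, 0.1112]
tool_rot: [-0.0, 0.995, -0.1, -0.0]
contact_force: [-0.2, -0.7, -0.3]
opening: 0.0345
```

Run:
```python
from h import *
im=snap("side","s17",(250,140,370,260),6)
to((disp(.0025,.06,.1103),DY),(disp(.0025,.0285,.1103),DY))
```

```text
t 18.90 pos [0.5966 0.0352 0.1112] yaw -11.40 tilt 0.0004 F [-0.8  0.5 -1.3] open 0.0344 q [0.04 0.47 1.71 0.   0.96 0.24]
 local disp [0.003  0.0859 0.1112]
   [-0.0011  0.0647  0.0022] 0.0
   [-0.0011  0.1434  0.0022] 0.0
```

View pics/s17.png

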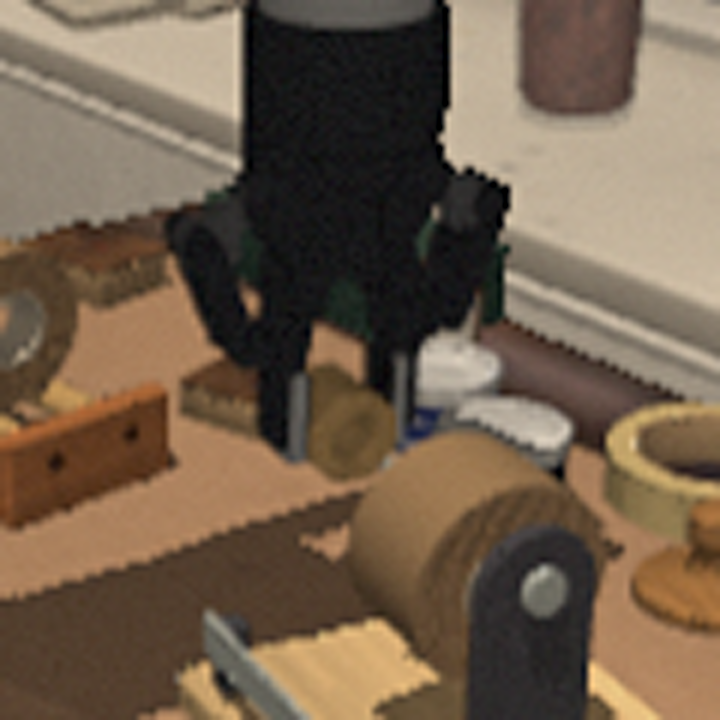

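jog_arm --deltas "-0.001 0.02 0.002 0;-0.001 0.04 0.002 0;-0.001 0.06 0.002 0;-0.001 0.07 0.002 0;-0.001 0.08 0.002 0;-0.001 0.08 0.002 0;-0.001 0.08 0.002 0"

```text
time: 19.48
position: [0.59, 0.0042, 0.1105]
tool_rot: [-0.0, 0.995, -0.099, 0.0]
contact_force: [-0.4, 0.8, 0.0]
opening: 0.0346
```

Run:
```python
from h import *
im=snap("top","t18",(250,110,390,240),5)
to((disp(.0025,.0285,.1103),DY))
```

```text
t 19.53 pos [0.59   0.0045 0.1105] yaw -11.33 tilt 0.0003 F [ 0.3 -0.4 -0. ] open 0.0343 q [-0.01  0.46  1.73  0.    0.95  0.19]
 local disp [0.0026 0.0545 0.1105]
   [-0.0003  0.0649  0.0006] 0.0004
```

View pics/t18.png

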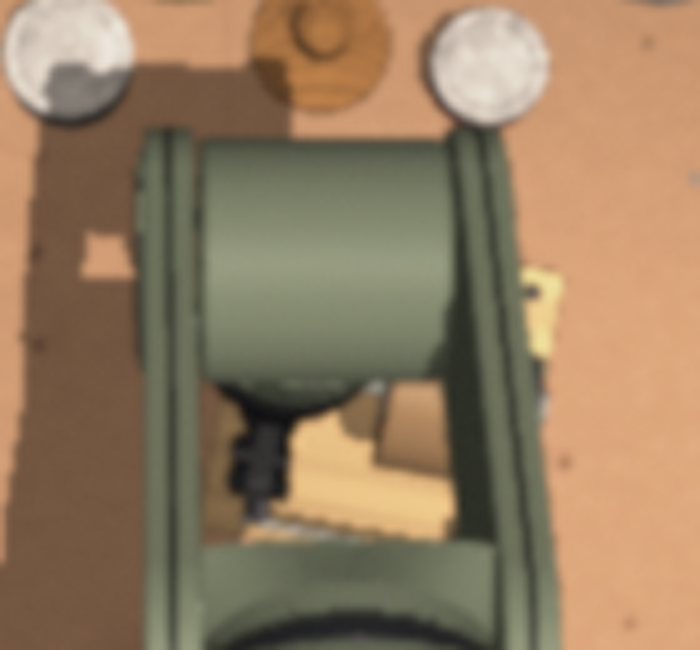

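jog_arm --deltas "0 0.012 0 0;0 0.024 0 0;0 0.036 0 0;0 0.048 0 0;0 0.058 0 0;0 0.065 0 0;0 0.065 0 0;0 0.065 0 0"

```text
time: 20.2
position: [0.5847, -0.0213, 0.1105]
tool_rot: [-0.0, 0.995, -0.099, -0.0]
contact_force: [0.3, 1.2, 0.1]
opening: 0.0341
```

Run:
```python
from h import *
im=snap("side","s19",(250,140,370,260),6)
to((disp(.0025,.0285,.1103),DY))
```

```text
t 20.25 pos [ 0.5847 -0.0213  0.1105] yaw -11.33 tilt 0.0003 F [-0.   1.   0.3] open 0.0344 q [-0.06  0.46  1.74 -0.    0.95  0.14]
 local disp [0.0025 0.0282 0.1105]
   [ 0.0001 -0.0008  0.0005] 0.0004
```

View pics/s19.png

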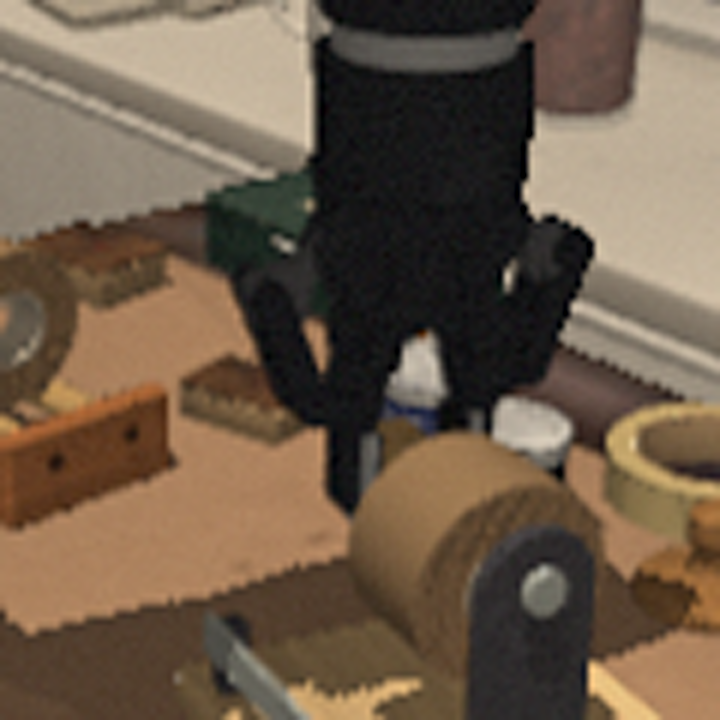

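jog_arm --deltas "0 0.002 0 0;0 0.004 0 0;0 0.004 0 0;0 0.004 0 0"

```text
time: 20.58
position: [0.5847, -0.0215, 0.1104]
tool_rot: [-0.001, 0.995, -0.099, 0.0]
contact_force: [0.9, 6.4, -0.4]
opening: 0.0344
```

jog_arm --deltas "0 -0.004 0.001 0;0 -0.004 0.001 0;0 -0.004 0.001 0;0 -0.004 0.001 0"

```text
time: 20.92
position: [0.5847, -0.0213, 0.11]
tool_rot: [0.0, 0.995, -0.099, -0.0]
contact_force: [-0.7, 1.0, -0.8]
opening: 0.0343
```

jog_arm --deltas "0 0 0 0;0 0 0 0;0 0 0 0;0 0 0 0;0 0 0 0;0 0 0 0" --jaw 1

```text
time: 21.42
position: [0.5849, -0.0212, 0.1101]
tool_rot: [-0.0, 0.995, -0.099, 0.0]
contact_force: [-0.5, -0.3, 0.1]
opening: 0.0851
```

jog_arm --deltas "0 0 -0.03 0;0 0 -0.08 0;0 0 -0.15 0;0 0 -0.25 0;0 -0.1 -0.35 0;0 -0.2 -0.35 0;0 -0.3 -0.35 0;0 -0.4 -0.35 0;0 -0.5 -0.35 0;0 -0.5 -0.35 0"

```text
time: 22.25
position: [0.6247, 0.1815, 0.2498]
tool_rot: [-0.002, 0.995, -0.096, 0.0]
contact_force: [-0.8, -0.8, -0.9]
opening: 0.0854
```

Run:
```python
from h import *
im=snap("side","s20",(250,140,370,260),6)
im=snap("top","t20",(260,130,380,230),6)
to()
```

```text
t 22.35 pos [0.624  0.1768 0.2495] yaw -11.13 tilt 0.0008 F [-0.2 -1.2 -0.3] open 0.0855 q [ 0.26  0.44  1.39 -0.    1.32  0.45]
 local disp [0.0018 0.2301 0.2495]
```

View pics/s20.png

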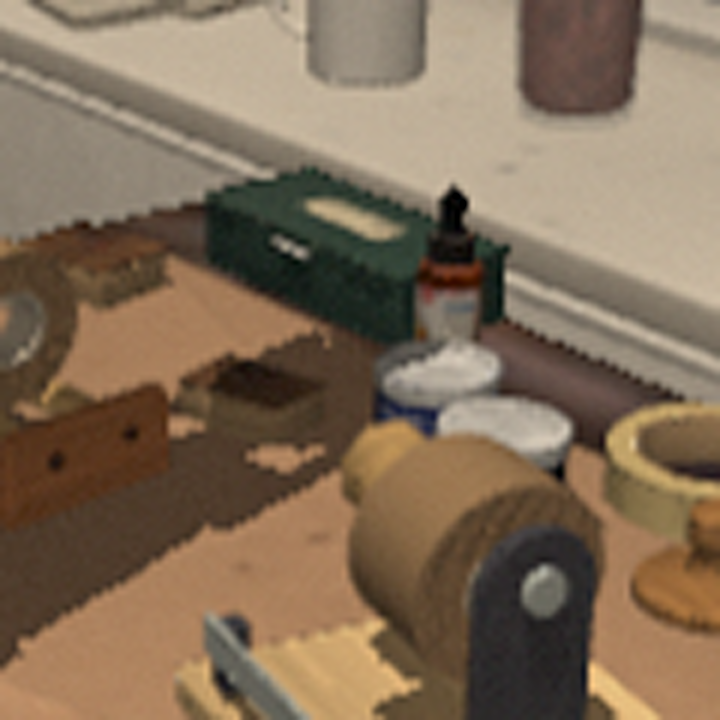

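View pics/t20.png

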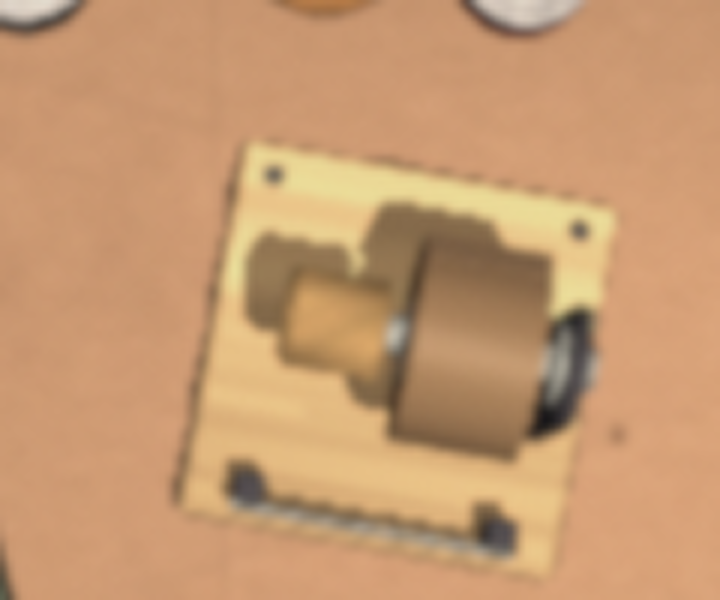

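Run:
```python
from h import *
a=cv2.imread("pics/top0.png").astype(int);b=cv2.imread("pics/t20_full.png").astype(int)
for r in(182,185):
    print(a[r,300:330].sum(1).tolist());print(b[r,300:330].sum(1).tolist())
d=np.abs(a-b).sum(2)
for n,(x0,y0,x1,y1) in dict(stop=(305,172,326,196),narrow=(175,160,200,210),gouge=(205,248,245,302),block=(188,125,222,152),tins=(215,95,280,135),brayer=(375,235,440,272),clip=(150,262,175,288)).items(): print(n,d[y0:y1,x0:x1].mean().round(1))
cv2.imwrite("pics/top_end.png",b.astype(np.uint8))
```

```text
[402, 318, 294, 294, 292, 294, 305, 336, 388, 429, 445, 448, 450, 450, 449, 444, 438, 430, 421, 412, 402, 399, 391, 383, 368, 358, 350, 337, 330, 331]
[480, 371, 314, 307, 307, 304, 303, 334, 395, 441, 464, 468, 470, 470, 472, 472, 462, 454, 446, 435, 428, 420, 410, 402, 390, 378, 344, 294, 261, 311]
[543, 531, 505, 475, 454, 423, 380, 370, 406, 433, 438, 436, 435, 433, 432, 431, 437, 442, 445, 453, 453, 449, 442, 452, 495, 536, 542, 532, 521, 511]
[569, 557, 528, 492, 477, 443, 379, 357, 408, 451, 461, 463, 460, 459, 455, 450, 452, 455, 461, 463, 468, 466, 460, 463, 501, 537, 493, 392, 335, 385]
stop 45.2
narrow 63.4
gouge 125.4
block 121.2
tins 59.4
brayer 19.0
clip 22.3
```

View pics/top_end.png

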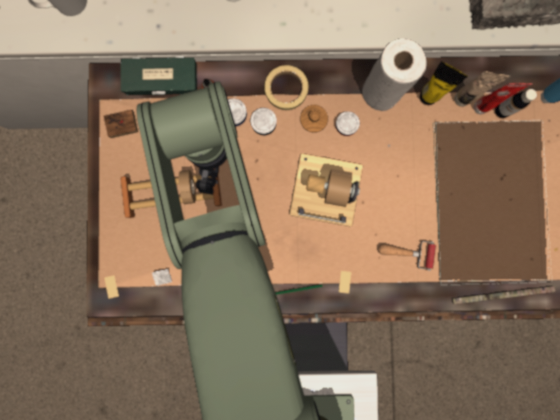

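Run:
```python
from h import *
print(manip.job_done())
```

```text
the job is handed in; nothing more can be done
None
```

The wide roll is on the dispenser's spindle with the end stop pushed back on. I handed the job in after about 22 s of the 67 s allowed; no verdict was reported.

- **End stop:** Pushed home, it met a firm stop (6 N) at the same tool position as at the start. In the top view its edges match the first picture to within about 0.2 pixel, under 0.5 mm.
- **Wide roll:** It hung free between washer and stop. Measured in the top picture just before the stop went back on, its centre was at y about -21 mm, where -32 to -8 mm is allowed.
- **Robot:** The gripper was open and clear above the bench at hand-in.
- **Other things:** The narrow roll stayed in the cradle, and the side views along the way showed nothing disturbed. In the final top view the arm hid the gouge and the block. My picture comparison was high there (about 120), and I take that to be the arm in front, not movement. Neither was checked separately at the end.
- **Disagreement:** The top camera placed the spindle about 2.5 mm too far toward -x compared with what the gripper felt. I corrected for this in all later moves.

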